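# Lift a biscuit off the baking tray with a turner

### The job

Take the slotted turner from its rest, set its blade down on the floor of the baking tray short of the round biscuit and, pressing lightly so that the blade stays on the tray, slide it under the biscuit, using the tray's raised lip behind the biscuit as a stop. Then lift the biscuit on the blade about 10 cm above the tray and finish while holding it there, steady and level, ready for a plate. Fingers never touch the biscuit, do not press hard on the tray, and leave the oat bar and the glass on the dish rack where they are.

Things in the scene. Friction and masses are not known exactly. Their poses are not given: they have to be found in the camera images.
- turner: Slotted kitchen turner, loose, 0.13 kg, balance point 30 mm ahead of the origin. x runs from handle to blade edge, z up with the handle level. Black flat-sided handle: x = -100 to 35 mm, 18 mm wide (y), 16 mm high, centre line at z = 50 mm. A neck slopes down to the blade. At the start the handle lies level in the saddle of the rest, 66 to 78 mm behind the origin, the blade edge on the worktop.
- grip (a point): Middle of the grip on the handle's centre line, 50 mm above the turner's origin; axes as the turner's. Take the handle here from above.
- blade_root (a point): Back end of the blade where the neck joins it, 75 mm ahead of the origin; axes as the turner's. The springy blade bends up about this point at 4 N m per rad: with the handle level, going down 8 mm after the edge touches lays the blade flat with about 3 N; lower still it bottoms and the force rises steeply.
- blade_tip (a point): Middle of the blade's front edge, on its underside, 170 mm ahead of the turner's origin. Axes of the blade: x forward, z out of its upper face. The steel blade is 95 mm long, 76 mm wide, 2 mm thick, slotted lengthwise. Unloaded it dips 0.08 rad below the handle's line: with the handle level the edge is 8 mm below the back end, at the height of the turner's origin.
- blade_mid (a point): Point on the blade's upper face, on its centre line, 43 mm behind the front edge: a carried biscuit should lie here. Axes of the blade.
- rest: White ceramic utensil rest, fixed, 72 mm round foot; saddle 16 mm long (x) at z = 42 mm between two horns that rise to z = 57 mm and stand 28 mm apart (y). Origin under its centre; the turner's handle lies along its x axis and lifts straight up out of it. The dish rack, 0.25 m high, stands 60 mm and more beyond the turner: pass and turn on the near side of it.
- tray: Bare metal baking tray, fixed, 286 x 196 mm over its rim (x by y), origin under its centre on the worktop. Floor's upper face at z = 3 mm, flat to x = +/-135 and y = +/-90 mm, corners cut by 10 mm; from there lips flare outward to z = 17 mm. Biscuit and oat bar lie side by side near the lip at the +x end, one toward +y, one toward -y; the rest of the floor is empty.
- biscuit: Round rigid biscuit, loose, 0.05 to 0.1 kg, 80 mm across, 15.5 mm thick; origin at the centre of its underside. Its lower edge is bevelled: 64 mm across at the underside, full width 6 mm up. Centre 40 to 46 mm to one side of the tray's long centre line; a gap of 5 to 25 mm to the lip at the tray's +x end. Toward -x the tray is empty. Its yaw means nothing.
- oat_bar: Oat bar, loose, 66 x 34 x 16 mm, long side along x, origin at the centre of its underside; lies on the tray beside the biscuit. Leave it alone.
- glass: Small clear glass, 49 mm across, 62 mm high, on the dish rack's black mat, beyond the turner, left of the tray; origin at its underside. Leave it alone.

How it is judged:
On the way, in this order (a step that is already met when the one before it is completed fails the run):
1. the blade of the held turner is pressed lightly on the tray's floor, its edge still short of the biscuit (contact force between turner and tray between 0.3 and 20 N and contact force between the fingers and turner above 2 N and horizontal distance between blade_tip and biscuit above 0.045 m and distance of biscuit from where it was at the start of the episode below 0.02 m), for 0.1 s.
2. with the blade still pressed lightly on the tray it has slid at least half-way under the biscuit, which is still down on the tray (contact force between turner and tray between 0.3 and 20 N and contact force between the fingers and turner above 2 N and horizontal distance between blade_mid and biscuit below 0.04 m and height (world z) of biscuit below 0.03 m and contact force between biscuit and turner above 0.1 N), for 0.1 s.
At the end, for the whole second after the job is handed in: Held turner carries the biscuit alone, centred within 35 mm of blade_mid, underside 70-180 mm above the tray floor, biscuit and blade within 0.15 rad of level and still (under 20 mm/s); turner touches neither tray nor rest; oat bar and glass are within 25 mm of where they stood (contact force between biscuit and turner above 0.15 N and contact force between each of biscuit, turner and tray below 0.05 N and contact force between biscuit and the arm below 0.05 N and contact force between biscuit and the fingers below 0.05 N and contact force between each of biscuit, turner and oat_bar below 0.05 N and contact force between turner and rest below 0.05 N and contact force between the fingers and turner above 2 N and distance of each of oat_bar, glass from where it was at the start of the episode below 0.025 m and height (world z) of biscuit between 0.073 and 0.183 m and angle between each of biscuit, blade_mid's own z axis and vertical below 0.15 rad and distance between blade_mid and biscuit below 0.035 m and linear speed of each of biscuit, turner below 0.02 m/s and angular speed of biscuit below 0.15 rad/s); the arm keeps its last pose, push and grip.
It fails at once if the fingers or the arm touch the biscuit (contact force between biscuit and the fingers above 0.2 N or contact force between biscuit and the arm above 0.2 N).
It fails at once if the turner is pressed on the tray with more than 30 N (contact force between turner and tray above 30 N).
It fails at once if the fingers press on the tray (contact force between the fingers and tray above 5 N).
It fails at once if the biscuit is turned on edge or over (angle between biscuit's own z axis and vertical above 0.8 rad).
It fails at once if the oat bar or the glass is moved more than 25 mm (distance of any of oat_bar, glass from where it was at the start of the episode above 0.025 m).
It also fails if it takes over 58 s, if anything falls off the work surface, if the arm or the gripper's body presses on something with over 40 N, if the wrist force passes 120 N, or if a joint passes its speed limit or range.

### The arm

A 6-joint arm with a two-finger parallel gripper is mounted at the origin on a cart in front of the work surface, level with it; the furniture and walls round the work are solid. World frame = base frame: x ahead of the robot, y to its left, z up, the work surface at z = 0. Lengths are in m, angles in rad, forces in N, time in s.
With the tool pointing down it reaches from about 0.3 to 0.825 m from the base axis. Payload 5.4 kg.
Tool frame: the origin (TCP) lies on the centre line of the jaws, within the pads' length; the fingertips stand 22 mm ahead of it and the grasp point (between the pads) lies 3 mm ahead of it; z points along the fingers, y is the line along which they close (so a half turn about z gives the same grasp; the last joint's range is limited). The gripper opens to 92 mm and grips with 3 to 60 N. Pads are 20 mm wide; open, the fingers measure 128 mm over their backs; the gripper's body (75 mm by 189 mm) begins 69 mm behind the grasp point.
Start: joints at [-1.549, 0.158, 1.597, -0, 1.386, -0.21], TCP at [0.132, -0.56, 0.237] pointing down, gripper open.
Joint ranges: [-2.91, 2.91], [-0.94, 2.29], [0.18, 2.7], [-1.29, 4.43], [0.17, 2.64], [-3, 3]. Speed limits (rad/s): [2.57, 2.57, 3.14, 3.14, 3.14, 3.14].

### API

Orientations are given as a rotation vector (axis times angle).
In Python, from workcell import * gives the robot as it stands. Calls block until the motion is done:
- goto(position, orientation): joint-space move of the TCP to a pose.
- line_to(position, rot=None, max_speed=0.15): straight line of the TCP; rot=None keeps the orientation; max_speed is the mean speed in m/s.
- set_joints(angles): joint-space move.
- set_gripper(opening, newtons=None): opening from 0.0 (shut) to 1.0 (fully open); newtons is the grip in N (None keeps the last); returns when the fingers have stopped.
- hold(seconds).
- inverse_kinematics(position, orientation): joint angles nearest the present ones, or None.
- read_camera(name): name is "side" or "top" or "wrist"; returns a dict with "pixels" (384x512x3 uint8, blue, green, red), "fx", "fy", "cx", "cy" (pixels), "R" (3x3) and "t" (3): a world point X has camera coordinates R X + t. Camera axes: x right, y down, z forward; pixel columns grow to the right and rows downward; lengths in m; the calibration is good to about 2 mm. A picture is of the moment at which its call begins. There is no depth.
A pose or a line that the arm cannot do raises MotionError and nothing moves.
- job_done(): hands the job in; it is judged then, once.
Trained networks look in a picture, given as the dict that the camera call returned (one of the last four; its "shot" number tells which), for a name from the list of things; names that differ only in an ending like _2 or _b are one class to them, and where a whole thing is asked for, a point or a joint stands for the part that bears it (a point fixed in the world has none). Each returns a list of dicts, best first, with "p" (0 to 1); they miss things now and then, are a little off and sometimes report something else, mostly with a low value. They report only what shows in the picture. A call takes as long as a camera call.
- cut_out(query, picture): "region" (384x512 bool, what is visible of it).
- place_of(query, picture): "location" ([x, y, z] in m, in the coordinates of the camera as it stood for that picture, good to about 4 mm: a listed point, or the origin of a listed thing).
Readings, each from a call of its own:
- current_clock(): time.
- current_joints(): joint angles.
- current_joint_vel(): joint speeds.
- current_effort(): joint torques, N m.
- current_ee_pos(): TCP position.
- current_tool_rot(): TCP orientation.
- current_contact_force(): force on the tool from outside, world axes, zero at the start.
- current_ft_torque(): the same for the moment, N m.
- current_opening(): opening from 0.0 (shut) to 1.0 (fully open).
- current_grip_force(): force on a finger pad.
Only numpy, scipy, OpenCV 4.12 (cv2) and the standard library are available. Lean on these libraries where they do the work, as an engineer would, in place of code of your own. Each camera call takes 0.05 s, during which the arm holds its last target. There are 200 camera calls.

## Working session

There is one attempt and no reset: what is moved stays moved. The work goes in short steps, each a Python script; the robot and the scene stay as the last script left them, time stands still between calls to the robot, and variables do not carry over. Pictures are saved under pics/ and viewed, at most 10 in all, crops included, and the job is handed in when it is done.

```bash
mkdir -p pics; ls; cat > h.py <<'E'
from workcell import *
import numpy as np, cv2
from scipy.spatial.transform import Rotation as Ro
def loc(q,pic):
    R=np.array(pic["R"]);t=np.array(pic["t"])
    return [(round(d["p"],2),(R.T@(np.array(d["location"])-t)).round(4)) for d in place_of(q,pic)[:2]]
def px(X,pic):
    c=np.array(pic["R"])@np.array(X)+np.array(pic["t"])
    return (pic["fx"]*c[0]/c[2]+pic["cx"],pic["fy"]*c[1]/c[2]+pic["cy"])
E
python3 - <<'E'
from h import *
ims=[]
for n in("top","side"):
    p=read_camera(n); cv2.imwrite(f"pics/{n}0.png",p["pixels"])
    for q in("turner","grip","blade_root","blade_tip","blade_mid","rest","tray","biscuit","oat_bar","glass"):
        print(n,q,loc(q,p))
print(current_clock(),current_ee_pos(),current_tool_rot())
E
```

```text
pics
workcell.py
top turner [(0.57, array([ 0.5605,  0.242 , -0.0009]))]
top grip [(0.81, array([0.5637, 0.2392, 0.0512]))]
top blade_root [(0.89, array([0.525 , 0.1782, 0.0069]))]
top blade_tip [(0.67, array([0.4734, 0.0993, 0.0038]))]
top blade_mid [(0.77, array([0.4985, 0.1301, 0.007 ]))]
top rest [(0.71, array([ 0.5996,  0.2976, -0.0022]))]
top tray [(0.58, array([ 0.5553, -0.2202, -0.0037]))]
top biscuit [(0.74, array([ 0.5951, -0.2989, -0.0024])), (0.55, array([ 6.518e-01, -2.324e-01,  4.000e-04]))]
top oat_bar [(0.6, array([ 0.653 , -0.2355,  0.0018]))]
top glass [(0.61, array([ 0.5556, -0.2209, -0.0045]))]
side turner [(0.55, array([0.5616, 0.2445, 0.0029]))]
side grip [(0.81, array([0.5614, 0.2406, 0.0492]))]
side blade_root [(0.69, array([0.5224, 0.1764, 0.0091]))]
side blade_tip [(0.8, array([ 0.4742,  0.0969, -0.0036])), (0.6, array([ 0.6612, -0.2312,  0.001 ]))]
side blade_mid [(0.78, array([0.4979, 0.1345, 0.0044]))]
side rest [(0.9, array([0.5973, 0.2984, 0.0016]))]
side tray []
side biscuit [(0.56, array([ 0.5965, -0.2939,  0.0057]))]
side oat_bar [(0.7, array([ 0.6565, -0.2329,  0.0032]))]
side glass [(0.8, array([0.667 , 0.009 , 0.0064]))]
1.1 [ 0.13206078 -0.55961204  0.23659456] [-3.12051210e+00 -3.63286506e-01  4.36818724e-05]
```

View pics/top0.png

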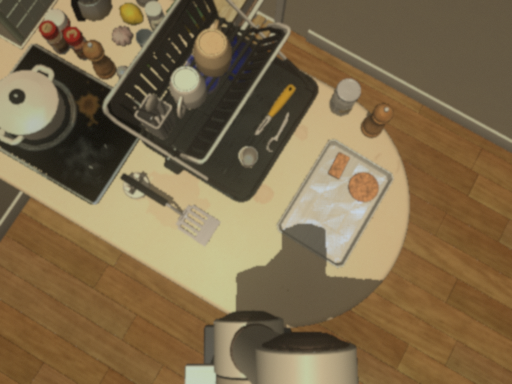

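View pics/side0.png

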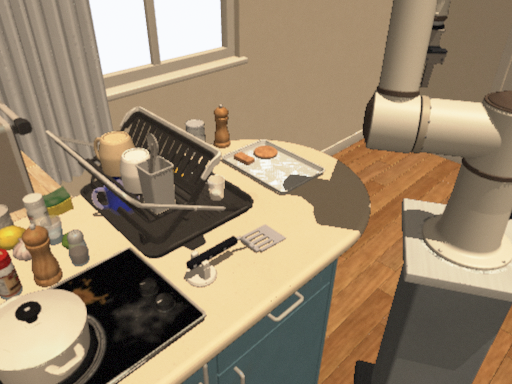

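```bash
python3 - <<'E'
from h import *
p=read_camera("top")
for X in [(.5951,-.2989,.0185),(.653,-.2355,.019),(.5637,.2392,.05),(.4734,.0993,0),(.5553,-.2202,0)]: print(X,np.round(px(X,p)))
for q in("tray","biscuit","oat_bar"):
    for d in cut_out(q,p)[:2]:
        ys,xs=np.nonzero(d["region"]); c,_=cv2.findContours(d["region"].astype(np.uint8),0,2)
        c=max(c,key=cv2.contourArea); print(q,d["p"],len(xs),xs.mean(),ys.mean(),cv2.minAreaRect(c),cv2.minEnclosingCircle(c))
        # corners projected at rim height
        R=np.array(p["R"]);t=np.array(p["t"]);C=-R.T@t
        z={"tray":.017,"biscuit":.0125,"oat_bar":.016}[q]
        def w(u,v):
            r=R.T@np.array([(u-p["cx"])/p["fx"],(v-p["cy"])/p["fy"],1]); return C+r*(z-C[2])/r[2]
        P=np.array([w(*a[0])[:2]*1000 for a in c],np.float32)
        print(" world",cv2.minAreaRect(P),cv2.minEnclosingCircle(P),C)
E
```

```text
(0.5951, -0.2989, 0.0185) [364. 187.]
(0.653, -0.2355, 0.019) [340. 165.]
(0.5637, 0.2392, 0.05) [155. 196.]
(0.4734, 0.0993, 0) [211. 234.]
(0.5553, -0.2202, 0) [334. 203.]
tray 0.71 1116 181.2679211469534 213.79301075268816 ((194.57583618164062, 222.54876708984375), (42.058921813964844, 28.53998374938965), 32.735225677490234) ((195.55160522460938, 223.98843383789062), 22.64653778076172)
 world ((499.9461975097656, 141.97735595703125), (108.53952026367188, 72.32357025146484), 58.079898834228516) ((496.2807312011719, 139.6602783203125), 58.25259017944336) [0.35984973 0.0149368  1.24501958]
tray 0.7 7385 332.3322951929587 206.2201760324983 ((335.93817138671875, 202.89886474609375), (79.71183013916016, 109.07376861572266), 32.0053825378418) ((335.90374755859375, 203.54225158691406), 63.66215515136719)
 world ((556.4486694335938, -222.60549926757812), (202.0237579345703, 290.8576354980469), 58.02720260620117) ((554.691650390625, -222.77467346191406), 167.5914306640625) [0.35984973 0.0149368  1.24501958]
biscuit 0.88 708 363.728813559322 187.35169491525423 ((363.7500305175781, 187.25001525878906), (29.698482513427734, 28.991374969482422), 45.0) ((364.0, 187.1999969482422), 15.331117630004883)
 world ((595.5798950195312, -298.68267822265625), (77.26358795166016, 78.88630676269531), 43.86854934692383) ((596.03466796875, -297.5431213378906), 41.275753021240234) [0.35984973 0.0149368  1.24501958]
oat_bar 0.6 327 338.7920489296636 165.7981651376147 ((338.9723205566406, 165.55191040039062), (13.411764144897461, 25.94117546081543), 28.07248878479004) ((338.70928955078125, 165.406982421875), 13.128063201904297)
 world ((652.7223510742188, -234.28564453125), (35.05344009399414, 70.99339294433594), 61.323970794677734) ((653.1107177734375, -233.6501922607422), 35.85542678833008) [0.35984973 0.0149368  1.24501958]
```

The top view shows the turner's handle from about (127,178) to (165,198) and its blade near (200,225). The tray is centred at (336,203), with the biscuit at (364,187) and the oat bar at (340,165). The side view agrees and shows the rack behind the turner. In the networks' output only the "glass" from the top camera is wrong. Next I check clearance to the rack and the inverse kinematics.

```bash
cat >> h.py <<'E'
yawT=np.radians(-122.0); yawS=np.radians(-31.97)
G0=np.array([.562,.240]); B=np.array([.5957,-.2984])
d=np.array([np.cos(yawS),np.sin(yawS)])
def rot(yaw,flip): # tool z down, tool y along +-turner y
    return (Ro.from_euler('z',yaw+(np.pi if flip else 0))*Ro.from_euler('x',np.pi)).as_rotvec()
E
python3 - <<'E'
from h import *
for f in(0,1):
    for nm,P,y in(("grasp",[*G0,.053],yawT),("over",[*G0,.25],yawT),("via",[.42,0.05,.25],yawT),("start",[*(B-.235*d),.06],yawS),("end",[*(B-.12*d),.05],yawS),("lift",[*(B-.12*d),.16],yawS)):
        q=inverse_kinematics(P,rot(y,f)); print(f,nm,None if q is None else np.round(q,2))
out=[]
for n in("top","side"):
    p=read_camera(n); im=p["pixels"].copy()
    u=np.array([np.cos(yawT),np.sin(yawT)]);v=np.array([-u[1],u[0]])
    for z,c in((.12,(0,0,255)),(.25,(255,0,0))):
        pts=[px([*(G0+a*.0375*u+b*.0945*v),z],p) for a,b in((1,1),(1,-1),(-1,-1),(-1,1))]
        cv2.polylines(im,[np.int32(pts)],True,c,1)
    im=im[80:290,80:300]; out.append(cv2.resize(im,(400,382)))
cv2.imwrite("pics/c1.png",np.hstack(out))
E
```

```text
0 grasp [ 0.21  0.45  1.62 -0.    1.07 -2.38]
0 over [ 0.21  0.24  1.47 -0.    1.43 -2.38]
0 via [-0.17 -0.27  1.98 -0.    1.43 -2.75]
0 start [-0.69  0.02  2.13 -0.    0.99  1.43]
0 end [-0.66  0.31  1.82 -0.    1.01  1.46]
0 lift [-0.66  0.16  1.75 -0.    1.23  1.46]
1 grasp [0.21 0.45 1.62 0.   1.07 0.76]
1 over [0.21 0.24 1.47 0.   1.43 0.76]
1 via [-0.17 -0.27  1.98  0.    1.43  0.39]
1 start [-0.69  0.02  2.13  0.    0.99 -1.71]
1 end [-0.66  0.31  1.82  0.    1.01 -1.68]
1 lift [-0.66  0.16  1.75  0.    1.23 -1.68]
```

View pics/c1.png

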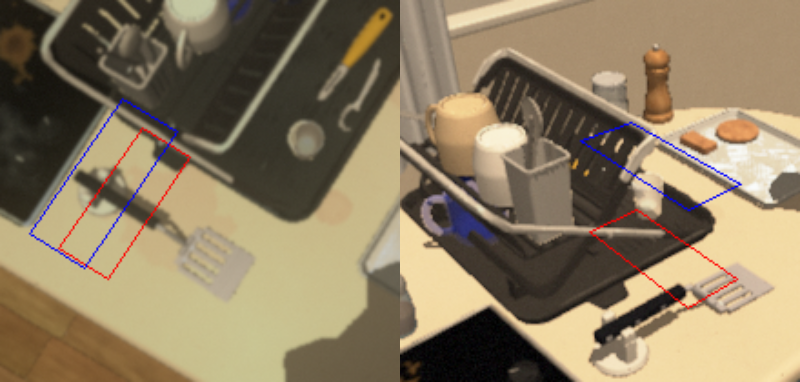

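The overlay shows the gripper body's footprint: at z=.12 (red) it clears the rack's front rim, and at z=.25 (blue) it runs close to it. I'll triangulate the rim.

```bash
python3 - <<'E'
from h import *
def ray(p,u,v):
    R=np.array(p["R"]);t=np.array(p["t"]);C=-R.T@t
    r=R.T@np.array([(u-p["cx"])/p["fx"],(v-p["cy"])/p["fy"],1]);return C,r/np.linalg.norm(r)
a,b=read_camera("top"),read_camera("side")
sx,sy=220/400,210/382
def tri(ta,tb):
    C1,r1=ray(a,80+ta[0]*sx,80+ta[1]*sy);C2,r2=ray(b,80+(tb[0]-400)*sx,80+tb[1]*sy)
    s=np.linalg.lstsq(np.c_[r1,-r2],C2-C1,rcond=None)[0]
    P,Q=C1+s[0]*r1,C2+s[1]*r2; return ((P+Q)/2).round(3),np.linalg.norm(P-Q).round(3)
for ta in((45,55),(228,148)):
    for tb in((515,230),(660,237)): print(ta,tb,tri(ta,tb))
u=np.array([np.cos(yawT),np.sin(yawT)]);v=np.array([-u[1],u[0]])
print("corners",[(G0+s*.0375*u+.0945*v).round(3) for s in(1,-1)])
for z in(.1,.15,.2,.25):
    for ta in((45,55),(110,92),(228,148)):
        C,r=ray(a,80+ta[0]*sx,80+ta[1]*sy); P=C+r*(z-C[2])/r[2]; print(z,ta,"beyond handle line",round((P[:2]-G0)@v,3),"along",round((P[:2]-G0)@u,3))
E
```

```text
(45, 55) (515, 230) (array([0.718, 0.327, 0.193]), np.float64(0.035))
(45, 55) (660, 237) (array([0.626, 0.307, 0.227]), np.float64(0.185))
(228, 148) (515, 230) (array([0.729, 0.146, 0.045]), np.float64(0.156))
(228, 148) (660, 237) (array([0.631, 0.111, 0.049]), np.float64(0.043))
corners [array([0.622, 0.158]), array([0.662, 0.222])]
0.1 (45, 55) beyond handle line 0.111 along -0.213
0.1 (110, 92) beyond handle line 0.115 along -0.109
0.1 (228, 148) beyond handle line 0.135 along 0.068
0.15 (45, 55) beyond handle line 0.104 along -0.191
0.15 (110, 92) beyond handle line 0.108 along -0.091
0.15 (228, 148) beyond handle line 0.127 along 0.078
0.2 (45, 55) beyond handle line 0.097 along -0.168
0.2 (110, 92) beyond handle line 0.101 along -0.074
0.2 (228, 148) beyond handle line 0.119 along 0.088
0.25 (45, 55) beyond handle line 0.09 along -0.146
0.25 (110, 92) beyond handle line 0.093 along -0.056
0.25 (228, 148) beyond handle line 0.111 along 0.098
```

```bash
python3 - <<'E'
from h import *
goto([*G0,.22],rot(yawT,1)); set_gripper(0.6)
p=read_camera("wrist"); cv2.imwrite("pics/w1.png",p["pixels"])
for q in("grip","blade_root","blade_tip","blade_mid","rest"): print(q,loc(q,p))
for d_ in cut_out("grip",p)[:1]:
    r=d_["region"]; c,_=cv2.findContours(r.astype(np.uint8),0,2); print(cv2.minAreaRect(max(c,key=cv2.contourArea)))
print(px([*G0,.05],p),current_clock(),current_contact_force())
E
```

```text
grip [(0.8, array([0.564 , 0.2419, 0.0496]))]
blade_root [(0.54, array([0.4792, 0.0963, 0.0023]))]
blade_tip [(0.87, array([0.4757, 0.0949, 0.0017]))]
blade_mid [(0.64, array([0.4979, 0.1322, 0.0045]))]
rest [(0.6, array([0.6035, 0.2963, 0.0017]))]
((257.0, 187.99996948242188), (63.99999237060547, 241.99996948242188), 0.0)
(np.float64(255.1951485497795), np.float64(180.93597508486775)) 5.7167 [-0.13027846  0.07313798 -0.38722461]
```

View pics/w1.png

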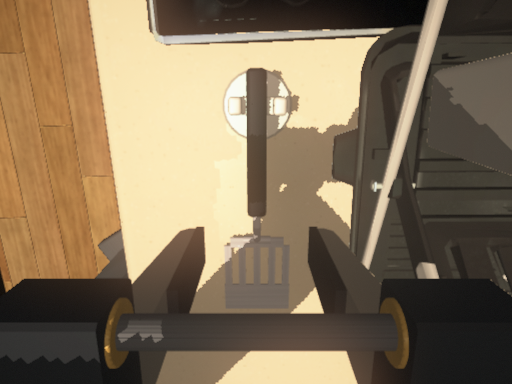

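The wrist view shows the handle vertical at column 257, centred between the fingers. The rest is at (257,105) and the rack stays right of column 360. I'll descend, grip firmly and lift.

```bash
python3 - <<'E'
from h import *
g=G0+np.array([.0005,.0005])
line_to([*g,.10],max_speed=.1); print(current_contact_force())
line_to([*g,.053],max_speed=.05); print(current_contact_force())
set_gripper(0.0,60); print(current_opening(),current_grip_force(),current_contact_force())
line_to([*g,.10],max_speed=.05); hold(.3)
print(current_contact_force(),current_ft_torque(),current_grip_force())
line_to([.43,.12,.14]); hold(.2)
for n in("side","top"):
    p=read_camera(n); cv2.imwrite(f"pics/{n}2.png",p["pixels"])
    for q in("grip","blade_root","blade_tip","blade_mid"): print(n,q,loc(q,p))
print(current_ee_pos(),current_clock())
E
```

```text
[-0.03908352  0.04521421  0.4897947 ]
[-0.14659089 -0.12687913  0.06647195]
0.1891831827955602 59.99938666820526 [-0.38527993 -1.16755255  0.57371381]
[-0.64276846  0.77945875 -1.26562896] [ 0.05148016 -0.03320855 -0.03909747] 59.99866962432861
side grip [(0.81, array([0.4281, 0.1229, 0.1372]))]
side blade_root [(0.89, array([0.391 , 0.0571, 0.0984]))]
side blade_tip [(0.65, array([ 0.3396, -0.0256,  0.0832])), (0.34, array([0.3655, 0.0137, 0.0846]))]
side blade_mid [(0.62, array([0.3653, 0.0146, 0.0882]))]
top grip [(0.18, array([ 0.5942, -0.2985, -0.0033]))]
top blade_root [(0.67, array([0.3902, 0.0548, 0.0944]))]
top blade_tip [(0.8, array([ 0.3403, -0.0253,  0.0844]))]
top blade_mid [(0.85, array([0.3647, 0.0128, 0.0892]))]
[0.42999957 0.12000457 0.1400084 ] 12.275
```

```bash
python3 - <<'E'
from h import *
S=B-.235*d
goto([.43,.02,.14],rot(np.radians(-77),1)); goto([*S,.12],rot(yawS,1)); hold(.2)
for n in("top","side"):
    p=read_camera(n); cv2.imwrite(f"pics/{n}3.png",p["pixels"])
    for q in("blade_root","blade_tip","blade_mid","biscuit","oat_bar"): print(n,q,loc(q,p))
print("expect tip",B-.065*d, "B",B,"mid",B-.108*d)
line_to([*S,.068],max_speed=.08); hold(.3)
f0=np.mean([current_contact_force() for _ in range(5)],axis=0);print("f0",f0)
z=.064
while z>.044:
    line_to([*S,z],max_speed=.03); hold(.1)
    f=np.array(current_contact_force())-f0; print(round(z,4),f.round(2))
    if f[2]>1.8: break
    z-=.0015
print(current_clock())
E
```

```text
top blade_root []
top blade_tip [(0.89, array([ 0.5418, -0.2644,  0.0671]))]
top blade_mid [(0.79, array([ 0.5063, -0.2433,  0.0713])), (0.7, array([0.6683, 0.0078, 0.0037]))]
top biscuit []
top oat_bar [(0.59, array([ 0.6515, -0.2322,  0.0009]))]
side blade_root []
side blade_tip [(0.66, array([ 0.5391, -0.2647,  0.0619]))]
side blade_mid [(0.8, array([ 0.5054, -0.2379,  0.0673]))]
side biscuit [(0.81, array([ 0.5969, -0.2953,  0.0051])), (0.75, array([0.6632, 0.0064, 0.0088]))]
side oat_bar [(0.69, array([ 0.5042, -0.2386,  0.0684])), (0.67, array([ 0.6574, -0.2333,  0.0032]))]
expect tip [ 0.54055885 -0.26398411] B [ 0.5957 -0.2984] mid [ 0.50408085 -0.24121668]
f0 [-0.19637942 -0.40083255 -0.91632977]
0.064 [ 0.43 -0.33 -0.64]
0.0625 [ 0.35  0.7  -1.18]
0.061 [ 0.65 -0.19 -0.38]
0.0595 [ 0.13  0.72 -0.54]
0.058 [-0.13  0.31  0.51]
0.0565 [ 1.22  0.97 -0.28]
0.055 [0.92 0.24 0.07]
0.0535 [ 0.42 -1.09  0.99]
0.052 [ 0.16 -0.09  1.69]
0.0505 [0.53 0.06 2.08]
19.8167
```

View pics/top3.png

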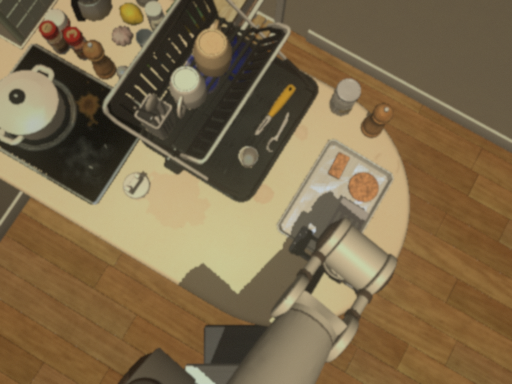

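The top view shows the tray with the turner over its near half, the rest empty at (137,185), and the biscuit still at (364,187). The edge touched down near z=.056 and presses about 2 N, so I'll start the slide.

```bash
python3 - <<'E'
from h import *
S=B-.235*d; z=.0495
line_to([*S,z],max_speed=.02); hold(.4)
f0=np.array([-.2,-.4,-.92])
def F(): 
    f=np.mean([current_contact_force() for _ in range(4)],axis=0)-f0; return round(float(f[:2]@d),2),round(float(f[2]),2)
print(F())
for s in list(range(15,106,15))+[110,114,118]:
    line_to([*(S+d*s/1000),z],max_speed=.03); a=F(); print(s,a)
    if abs(a[0])>9 or a[1]>9: break
hold(.2)
print(current_clock(),F())
for n in("top","side"):
    p=read_camera(n); cv2.imwrite(f"pics/{n}4.png",p["pixels"])
    for q in("blade_tip","blade_mid","biscuit","oat_bar"): print(n,q,loc(q,p))
cv2.imwrite("pics/s4.png",cv2.resize(p["pixels"][120:240,200:350],(750,600),interpolation=2))
e=current_ee_pos();print(e,"mid exp",np.array(e[:2])+.127*d,"B at lip exp",B+.025*d)
E
```

```text
(-2.94, 4.55)
15 (-2.09, 4.79)
30 (-0.8, 4.92)
45 (-3.61, 6.39)
60 (-3.31, 7.02)
75 (-3.62, 6.49)
90 (-5.0, 7.79)
105 (-3.62, 5.95)
110 (-4.44, 7.38)
114 (-5.17, 7.76)
118 (-4.9, 7.13)
26.1 (-4.94, 7.68)
top blade_tip []
top blade_mid []
top biscuit [(0.68, array([ 6.163e-01, -3.136e-01,  1.000e-04]))]
top oat_bar [(0.59, array([ 0.6512, -0.2339, -0.0018]))]
side blade_tip [(0.65, array([ 0.6409, -0.3313, -0.0017]))]
side blade_mid [(0.64, array([ 0.6043, -0.3014,  0.0059]))]
side biscuit [(0.63, array([ 0.618 , -0.3078,  0.0054])), (0.33, array([ 0.4952, -0.2368,  0.0463]))]
side oat_bar [(0.45, array([ 0.6553, -0.2333,  0.0012]))]
[ 0.49590719 -0.23599946  0.04947812] mid exp [ 0.60364452 -0.30324281] B at lip exp [ 0.61690814 -0.31163688]
```

View pics/s4.png

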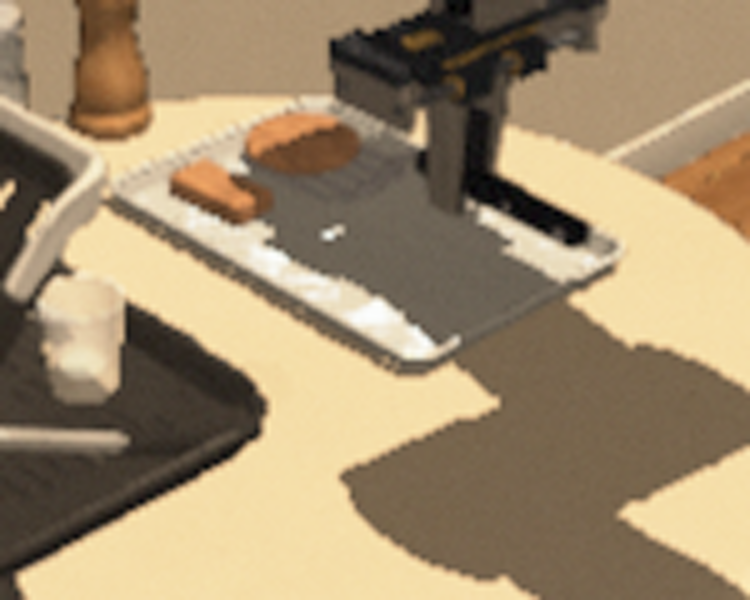

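The side crop shows the slots of the blade running under the biscuit at (300,145), which lies against the lip, with the oat bar at (215,190) untouched. I'll push a little further, then lift while pitching the nose up to cancel the blade's 0.08 rad dip.

```bash
cat >> h.py <<'E'
lat=np.array([-d[1],d[0],0])
def rp(th): return (Ro.from_rotvec(-th*lat)*Ro.from_rotvec(rot(yawS,1))).as_rotvec()
E
python3 - <<'E'
from h import *
S=B-.235*d
line_to([*(S+d*.122),.0495],max_speed=.03); hold(.2); print(current_contact_force())
line_to([*(S+d*.117),.060],rp(.09),max_speed=.012); print(current_contact_force())
line_to([*(S+d*.115),.085],max_speed=.04); hold(.4); print(current_contact_force(),current_ft_torque())
for n in("top","side","wrist"):
    p=read_camera(n); cv2.imwrite(f"pics/{n}5.png",p["pixels"])
    for q in("blade_root","blade_tip","blade_mid","biscuit"): print(n,q,loc(q,p))
    if n=="side": a=cv2.resize(p["pixels"][110:230,230:350],(400,400),interpolation=2)
w=p["pixels"]; cv2.imwrite("pics/c5.png",np.hstack([a,cv2.resize(w,(400,300))[:,:] if 0 else cv2.copyMakeBorder(cv2.resize(w,(400,300)),0,100,0,0,0)]))
e=np.array(current_ee_pos());print(e,"mid exp",e+np.r_[.127*d,0],current_clock())
E
```

```text
[-4.1038587   3.09513597  6.93077201]
[-0.63047692 -0.23108124 -1.97235514]
[ 0.38240104 -0.24905716 -2.77271804] [ 0.14975323 -0.00106989  0.02630626]
top blade_root []
top blade_tip []
top blade_mid [(0.7, array([ 0.4947, -0.2314,  0.0816]))]
top biscuit [(0.79, array([ 0.6121, -0.3109,  0.0412]))]
side blade_root [(0.89, array([ 0.5632, -0.2774,  0.0473]))]
side blade_tip [(0.59, array([ 0.644 , -0.3276,  0.0403]))]
side blade_mid [(0.49, array([ 0.6048, -0.3037,  0.0417]))]
side biscuit [(0.74, array([ 0.6601, -0.2333,  0.0031])), (0.58, array([ 0.6143, -0.3051,  0.0497]))]
wrist blade_root []
wrist blade_tip []
wrist blade_mid []
wrist biscuit []
[ 0.49390178 -0.23485935  0.08499445] mid exp [ 0.60163911 -0.30210269  0.08499445] 30.125
```

View pics/c5.png

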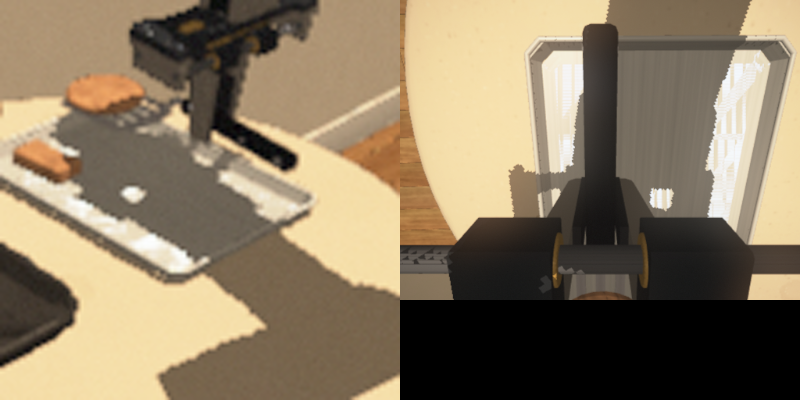

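The side view shows the biscuit riding on the blade, clear of the tray, and the oat bar in place. I'll raise it to about 10 cm and check how level it is.

```bash
python3 - <<'E'
from h import *
S=B-.235*d; P=S+d*.115; R=[];T=[];BI=[]
for z in(.105,.125,.14):
    line_to([*P,z],rp(.105),max_speed=.04); hold(.2)
    for n in("side","side","top"):
        p=read_camera(n)
        for q,L in(("blade_root",R),("blade_tip",T),("biscuit",BI)):
            for c,x in loc(q,p):
                if x[2]>.03 and c>.4: L.append(x-[0,0,z]); print(n,q,z,x)
for L in(R,T,BI): print(np.mean(L,axis=0).round(4),np.std(L,axis=0).round(4))
cv2.imwrite("pics/s6.png",cv2.resize(read_camera("side")["pixels"][80:230,200:350],(600,600),interpolation=2))
print(current_contact_force(),current_clock())
E
```

```text
side blade_root 0.105 [ 0.5597 -0.274   0.067 ]
side biscuit 0.105 [ 0.4945 -0.2357  0.1037]
side biscuit 0.105 [ 0.6154 -0.3089  0.0676]
side blade_root 0.105 [ 0.5634 -0.2766  0.0697]
side blade_tip 0.105 [ 0.6437 -0.3313  0.0663]
side biscuit 0.105 [ 0.6173 -0.3068  0.0722]
top biscuit 0.105 [ 0.6147 -0.3079  0.0672]
side blade_root 0.125 [ 0.5595 -0.2736  0.0868]
side biscuit 0.125 [ 0.6162 -0.3079  0.0894]
side blade_root 0.125 [ 0.5626 -0.2785  0.0873]
side blade_tip 0.125 [ 0.6428 -0.3277  0.0859]
side biscuit 0.125 [ 0.6174 -0.3068  0.0905]
top biscuit 0.125 [ 0.6149 -0.3085  0.0848]
side blade_root 0.14 [ 0.5581 -0.2747  0.1044]
side blade_tip 0.14 [ 0.6407 -0.3298  0.1004]
side biscuit 0.14 [ 0.6131 -0.3076  0.1082]
side blade_root 0.14 [ 0.5605 -0.2753  0.1034]
side blade_tip 0.14 [ 0.6437 -0.3299  0.0982]
side biscuit 0.14 [ 0.6197 -0.3091  0.1062]
top biscuit 0.14 [ 0.6125 -0.3109  0.1023]
[ 0.5606 -0.2754 -0.0369] [0.0018 0.0017 0.0011]
[ 0.6427 -0.3297 -0.0398] [0.0012 0.0013 0.0012]
[ 0.6036 -0.301  -0.0323] [0.0364 0.0218 0.0106]
[-0.53977757 -0.10830393 -2.58788925] 34.4
```

View pics/s6.png

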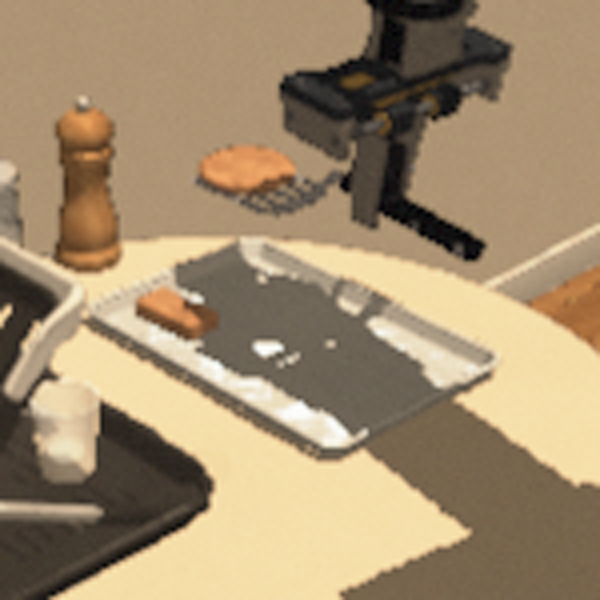

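The biscuit sits level on the blade at (248,170), about 10 cm above the tray. The tilt is about 0.03 rad and the biscuit is about 13 mm ahead of the blade's middle. Oat bar and glass are in place.

```bash
python3 - <<'E'
from h import *
hold(.8); print(job_done())
E
```

```text
the job is handed in; nothing more can be done
None
```

I handed the job in at about 35 s with the biscuit held level and steady on the blade, about 10 cm above the tray; the oat bar and glass are where they were, and no verdict came back.

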